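Bring the pump's flywheel just over compression and set its brake

ROBOT

A 6-joint arm with a two-finger parallel gripper is mounted at the origin on the work surface; the furniture and walls round the work are solid. World frame = base frame: x ahead of the robot, y to its left, z up, the work surface at z = 0. Lengths are in m, angles in degrees, forces in N, time in s.
With the tool pointing down it reaches from about 0.25 to 0.725 m from the base axis. Payload 9.7 kg.
Tool frame: the origin (TCP) lies on the centre line of the jaws, within the pads' length; the fingertips stand bot.nose_length ahead of it and the grasp point (between the pads) lies 11 mm behind it (bot.nose_length is the distance from the TCP to the fingertips, in m); z points along the fingers, y is the line along which they close (so a half turn about z gives the same grasp; the last joint's range is limited). The gripper opens to 85 mm and grips with 20 to 120 N. Pads are 22 mm wide; open, the fingers measure 114 mm over their backs; the gripper's body (76 mm by 85 mm) begins 54 mm behind the grasp point. The pads swing forward as they close: fully open they stand 13 mm farther back than shut.
Start: joints at [0, 4.979, 10.078, 95.1, 0, 90], TCP at [0.55, -0, 0.202] pointing down, gripper open.
Joint ranges: [-179.16, 179.16], [-48.56, 103.87], [-65.8, 70.77], [-126.05, 130.52], [-82.76, 87.17], [-180, 180]. Speed limits (degrees/s): [127.2, 127.2, 147.25, 180, 180, 180].

INTERFACE

Orientations are given as [roll, pitch, yaw] about the fixed x, y, z axes, in that order (R = Rz(yaw) Ry(pitch) Rx(roll)).
In Python, from workcell import bot gives the robot as it stands. The module is installed in compiled form; this text tells all that it offers.
- The arm moves only by the shell command python3 -m inch 'ROWS' [OPENING] [FORCE]. ROWS is JSON, a list of rows, each a list of 4 numbers: the shift along the world's x, y, z in cm, then the turn about the world's z in degrees. A call has exactly 8 rows; each row is the pose to reach, as a shift and turn from the pose commanded when the call began; what a row does not reach only later rows make up. A row lasts 1/8 s, in which the tool goes at most 62.5 mm and 10.7 degrees, less where a joint would pass 70% of its speed; a pose out of reach is approached as far as the arm can. A call with a gripper value outside its range is refused whole. OPENING is the finger opening in cm, from 0 to 8.54, set as the call begins (- or left out, the last holds). The fingers move at their own pace and stop on an object; FORCE is the grip in N (left out, the last holds). Time passes only in rows, so rows that repeat a pose let the fingers close, or fill a call up. It gives the time, the measured TCP pose, the force, the opening and the grip force at its end, in the units of the state.
- bot.get_obs(): the state, without advancing time (a new reading comes with each control period).
- bot.camera(name): name is "scene" or "side" or "wrist"; returns a dict with "img" (420x560x3 uint8, red, green, blue), "fovy" (degrees; the focal length in pixels is half the picture's height over the tangent of half this angle, whatever the lens; pixels are square), "cx", "cy" (the principal point, pixels), "R" (3x3) and "t" (3): a world point X has camera coordinates R X + t; the wrist camera has in their place "mount" (4x4, takes a point from camera to tool coordinates, whose origin is the TCP and whose axes are the flange's). Camera axes: x right, y down, z forward; pixel columns grow to the right and rows downward; lengths in m; the calibration is good to about 2 mm. The wrist camera is an equidistant fisheye: a pixel r from the principal point sees the ray r / f radians off the axis. A picture is of the moment at which its call begins: read the wrist's pose just before it. There is no depth.
- bot.job_done(): hands the job in; it is judged then, once.
Trained networks look in a picture, given as the dict that the camera call returned (one of the last four; its "shot" number tells which), for a name from the list of things; names that differ only in an ending like _2 or _b are one class to them, and where a whole thing is asked for, a point or a joint stands for the part that bears it (a point fixed in the world has none). Each returns a list of dicts, best first, with "score" (0 to 1); they miss things now and then, are a little off and sometimes report something else, mostly with a low value. They report only what shows in the picture. A call takes as long as a camera call.
- bot.find_in(thing, picture): "point" ([column, row] in pixels, amid what is visible of it).
- bot.landmark_of(thing, picture): "point" ([column, row] in pixels: a listed point, or the origin of a listed thing).
The state is a dict: "time": time; "q": joint angles; "qd": joint speeds; "joint_efforts": joint torques, N m; "ee_pos": TCP position; "tcp_rot": TCP orientation; "wrist_force": force on the tool from outside, world axes, zero at the start; "torque": the same for the moment, N m; "opening": finger opening in m; "grasp_force": force on a finger pad.
Only numpy, scipy, OpenCV 4.12 (cv2) and the standard library are available. Lean on these libraries where they do the work, as an engineer would, in place of code of your own. Each camera call takes 0.05 s, during which the arm holds its last target. There are 200 camera calls.

TASK

Find the pump's compression by feel: push the handle on its flywheel slowly clockwise (seen from above) so that the resistance builds up to its peak, carry it over the top and stop just past it, as soon as the resistance has fallen away, so that the wheel stays there by itself. Then swing the brake arm fully in against the flywheel's rim, without disturbing the wheel or the things lying round the pump. Push gently with the fingers; do not squeeze the handle or let the wheel spin.

Things in the scene. Friction and masses are not known exactly. Their poses are not given: they have to be found in the camera images.
- pump: small aluminium piston pump bolted to a dark steel plate 170 x 200 mm, 10 mm thick, fixed to the bench. Origin on the bench surface under the upright shaft; z up; the finned cylinder points along its +x. Flywheel shaft axis = its z axis. Nothing but the wheel, handle and brake stands higher than 66 mm.
- flywheel: grey flywheel, 130 mm across, lying flat on the shaft, underside 62 mm, rim top 78 mm and hub 86 mm above the bench; origin on the shaft axis at bench height, its x axis points from the shaft to the handle. Turns endlessly. It is clamped on the shaft at a random angle, so where the handle stands says nothing about where compression comes.
- handle (a point): centre of the top of the flywheel's upright black round handle: 14 mm diameter, 40 mm tall, from 74 to 114 mm above the bench, 47 mm from the shaft axis. Turning clockwise it resists with about 4 N (friction), rising to a peak of about 9.5 N, then falling back through 4 N at top dead centre to nothing about 0.3 rad past it, where the wheel begins to run on by itself.
- timing_rod (a joint): thin brass rod (6 mm) in the end of the cylinder head, geared to the shaft: 0.01 mm of travel per radian, 0 at top dead centre, positive past it (clockwise). Far too little to be seen or measured, so the resistance must be felt. Just past means 0.01 to 0.40 rad past top dead centre.
- brake (a joint): angle of the brake arm about its upright pivot, rad: 0 wide open, 1.0 fully in, its rubber shoe at the rim. It turns clockwise seen from above as it closes and stays where it is left (about 1.5 N at its peg). Pivot at x = 55 mm, y = -90 mm in the pump's frame; when fully in the arm points along the pump's -x from the pivot.
- brake_peg (a point): centre of the top of the upright round steel peg at the end of the brake arm: 12 mm diameter, from 68 to 104 mm above the bench, 80 mm from the pivot.
- solder_spool: bystander: solder reel standing on its flange, 52 mm across, 38 mm tall; origin under its centre
- cutters: bystander: small blue-handled cutters lying flat, 38 x 130 x 11 mm; origin under the centre
- terminal_strip: bystander: cream screw terminal strip, 41 x 82 x 17 mm; origin under the centre
- hex_key: bystander: black hex key lying flat, 27 x 92 x 5 mm; origin under the centre
- hub (a point): point on the shaft axis 80 mm above the bench. Compression starts 0.85 rad before top dead centre and peaks about 0.5 rad before it. From about 0.2 rad before to 0.2 rad past top dead centre the wheel stays where it is left; farther off it moves by itself. It starts 1.1 to 1.9 rad before top dead centre.

How it is judged (in metres and radians):
On the way, in this order (a step that is already met when the one before it is completed fails the run):
1. the flywheel has been turned clockwise over its compression peak and stands just past top dead centre (0.01 to 0.40 rad), nearly still ((value of joint timing_rod between 1e-07 and 4e-06 m or value of joint timing_rod between 6.293e-05 and 6.683e-05 m) and angular speed of flywheel below 0.15 rad/s), for 0.4 s.
2. the brake arm is fully in (value of joint brake above 0.93 rad), for 0.2 s.
At the end, for the whole second after the job is handed in: The flywheel rests 0.01 to 0.40 rad past top dead centre (or the same one whole turn later), untouched and still, and the brake arm is fully in (within 0.07 rad of its stop) ((value of joint timing_rod between 1e-07 and 4e-06 m or value of joint timing_rod between 6.293e-05 and 6.683e-05 m) and angular speed of flywheel below 0.05 rad/s and value of joint brake above 0.93 rad and contact force between the arm and flywheel below 0.1 N).
It fails at once if the flywheel is pushed or squeezed with more than 30 N (contact force between any of the fingers, the arm and flywheel above 30 N).
It fails at once if the flywheel spins (faster than 3 rad/s) (angular speed of flywheel above 3 rad/s).
It fails at once if the flywheel is turned anticlockwise, away from the peak (more than 0.5 rad behind the farthest start) (value of joint timing_rod below -2.4e-05 m).
It fails at once if a thing lying round the pump is moved by more than 25 mm (distance of any of solder_spool, cutters, terminal_strip, hex_key from where it was at the start of the episode above 0.025 m).
It also fails if it takes over 70 s, if anything falls off the work surface, if the arm or the gripper's body presses on something with over 40 N, if the wrist force passes 120 N, or if a joint passes its speed limit or range.

## Working session

There is one attempt and no reset: what is moved stays moved. The work goes in short steps, Python scripts to look and compute and a shell command to move; the robot and the scene stay as the last step left them, time stands still between calls to the robot, and variables do not carry over. Pictures are saved under pics/ and viewed, at most 10 in all, crops included, and the job is handed in when it is done.

```bash
mkdir -p pics
cat > h.py <<'E'
import numpy as np, cv2
from workcell import bot
def ray(c,p):
    f=c["img"].shape[0]/2/np.tan(np.radians(c["fovy"])/2)
    R=np.array(c["R"]);t=np.array(c["t"])
    d=R.T@np.array([(p[0]-c["cx"])/f,(p[1]-c["cy"])/f,1]); o=-R.T@t
    return o,d
def atz(c,p,z):
    o,d=ray(c,p); return o+d*(z-o[2])/d[2]
def tri(cs,ps):
    A=np.zeros((3,3));b=np.zeros(3)
    for c,p in zip(cs,ps):
        o,d=ray(c,p);d=d/np.linalg.norm(d);M=np.eye(3)-np.outer(d,d);A+=M;b+=M@o
    return np.linalg.solve(A,b)
def save(c,n): cv2.imwrite("pics/"+n,c["img"][:,:,::-1])
E
python3 - <<'E'
from h import *
cs={n:bot.camera(n) for n in("scene","side")}
for n in cs: save(cs[n],n+"0.png")
for th,z in [("handle",.114),("brake_peg",.104),("hub",.08),("pump",0),("flywheel",0),("solder_spool",0),("cutters",0),("terminal_strip",0),("hex_key",0)]:
    ps=[]
    for n in cs:
        r=bot.landmark_of(th,cs[n])
        if r: ps.append(r[0]["point"]);print(th,n,np.round(r[0]["point"]),round(r[0]["score"],2),atz(cs[n],r[0]["point"],z).round(3))
    if len(ps)==2: print("   tri",tri(cs.values(),ps).round(3))
print(bot.nose_length,bot.get_obs())
c=np.hstack([cs["scene"]["img"],cs["side"]["img"]]);
E
```

```text
handle scene [272. 182.] 0.95 [0.573 0.106 0.114]
handle side [262. 221.] 0.69 [0.565 0.105 0.114]
   tri [0.569 0.103 0.115]
brake_peg scene [321. 257.] 0.9 [ 0.543 -0.099  0.104]
brake_peg side [294. 181.] 0.85 [ 0.551 -0.094  0.104]
   tri [ 0.548 -0.095  0.102]
hub scene [280. 218.] 0.86 [0.556 0.047 0.08 ]
hub side [271. 225.] 0.6 [0.56 0.06 0.08]
   tri [0.561 0.053 0.075]
pump scene [282. 255.] 0.64 [0.56  0.043 0.   ]
pump side [275. 257.] 0.7 [0.557 0.048 0.   ]
   tri [ 0.56   0.044 -0.002]
flywheel scene [278. 255.] 0.61 [0.553 0.046 0.   ]
flywheel side [274. 256.] 0.89 [0.559 0.046 0.   ]
   tri [ 0.556  0.047 -0.   ]
solder_spool scene [204. 219.] 0.55 [0.48 0.21 0.  ]
solder_spool side [294. 322.] 0.79 [0.475 0.224 0.   ]
   tri [ 0.48   0.217 -0.006]
cutters scene [222. 261.] 0.71 [0.459 0.077 0.   ]
cutters side [320. 272.] 0.61 [0.46  0.077 0.   ]
   tri [0.459 0.077 0.   ]
terminal_strip side [234. 296.] 0.94 [0.595 0.184 0.   ]
hex_key side [324. 272.] 0.34 [0.452 0.075 0.   ]
0.008 {'time': 1.0, 'q': array([9.24760904e-04, 4.97883932e+00, 1.00796997e+01, 9.51006605e+01,
       8.83200557e-04, 9.00028103e+01]), 'qd': array([-0.09577707, -0.05617142, -0.0346108 ,  0.03403393,  0.01537553,
        0.00682288]), 'joint_efforts': array([-8.61711596e-04, -5.20106077e+01,  4.64868093e+01,  1.51806493e-03,
        3.99487215e-05,  2.04701024e-05]), 'ee_pos': array([5.49996949e-01, 1.37172521e-05, 2.02298042e-01]), 'tcp_rot': array([ 1.79999800e+02, -8.83210359e-04,  8.99981145e+01]), 'wrist_force': array([-0.34287947, -0.70310337,  0.17372708]), 'torque': array([ 0.00466478,  0.02430233, -0.03692691]), 'grasp_force': 0.0, 'opening': 0.08551705482832041}
```

View pics/scene0.png

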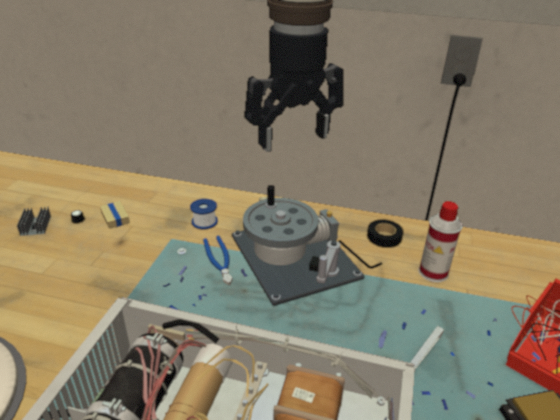

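View pics/side0.png

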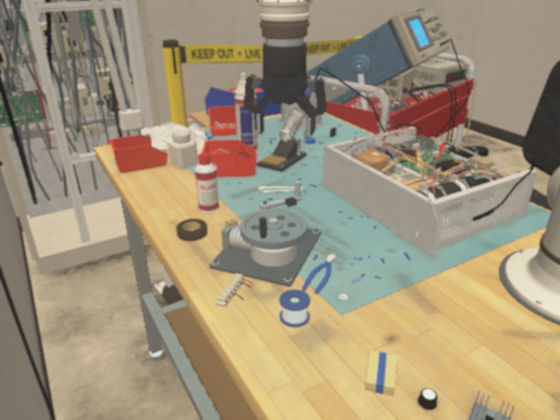

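Both views agree: the handle is about (272,182) in the scene view, on the wheel's +y side. The peg is about (321,257), on the -y side. I'll refine these with the wrist camera.

```bash
cat >> h.py <<'E'
from scipy.spatial.transform import Rotation as Ro
def wrist():
    o=bot.get_obs(); c=bot.camera("wrist"); c["T"]=np.eye(4)
    T=np.eye(4);T[:3,:3]=Ro.from_euler("xyz",o["tcp_rot"],degrees=True).as_matrix();T[:3,3]=o["ee_pos"]
    c["T"]=T@np.array(c["mount"]); return c
def watz(c,p,z):
    f=c["img"].shape[0]/2/np.tan(np.radians(c["fovy"])/2)
    u=np.array([p[0]-c["cx"],p[1]-c["cy"]]);r=np.linalg.norm(u);a=r/f
    d=c["T"][:3,:3]@np.array([*(np.sin(a)*u/max(r,1e-9)),np.cos(a)]);o=c["T"][:3,3]
    return o+d*(z-o[2])/d[2]
E
python3 - <<'E'
from h import *
c=wrist(); save(c,"w0.png")
for th,z in [("handle",.114),("brake_peg",.104),("hub",.08),("pump",0),("flywheel",0)]:
    for r in bot.landmark_of(th,c)[:1]: print(th,np.round(r["point"]),round(r["score"],2),watz(c,r["point"],z).round(4))
E
```

```text
handle [293.  93.] 0.75 [0.5647 0.0953 0.114 ]
brake_peg [269. 311.] 0.94 [ 0.5449 -0.1046  0.104 ]
hub [281. 146.] 0.92 [0.5563 0.0504 0.08  ]
pump [283. 141.] 0.7 [0.5608 0.0512 0.    ]
flywheel [282. 143.] 0.84 [0.5592 0.0493 0.    ]
```

View pics/w0.png

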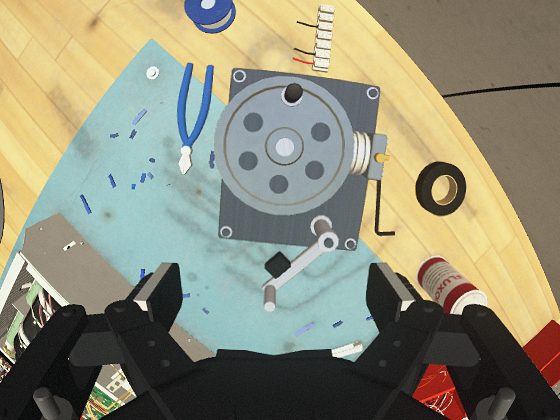

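The wrist view confirms the geometry. The hub is at (285,147), the handle at (293,93) and 46 mm from the hub, and the peg at (269,311). That gives a pump yaw of about -8°. Next I move above the handle and half-turn the wrist so joint 6 has room to follow clockwise.

```bash
python3 -m inch '[[0,2,0,10.5],[0.5,4,0,21],[1,6,0,31.5],[1.5,8,0,42],[1.5,9,0,52.5],[1.5,9.5,0,63],[1.5,9.5,0,73.5],[1.5,9.5,0,84]]' 4.0 20
python3 -m inch '[[0,0,-0.5,10.5],[0,0,-1,21],[0,0,-1.5,31.5],[0,0,-2,42],[0,0,-2,52.5],[0,0,-2,63],[0,0,-2,73.5],[0,0,-2,84]]'
python3 - <<'E'
from h import *
print(bot.get_obs()["q"].round(1)); c=wrist(); save(c,"w1.png")
for th,z in [("handle",.114),("hub",.08)]:
    for r in bot.landmark_of(th,c)[:1]: print(th,np.round(r["point"]),round(r["score"],2),watz(c,r["point"],z).round(4))
E
```

```text
time: 2.3
ee_pos: [0.565, 0.0951, 0.2022]
tcp_rot: [-180.0, -0.0, 174.4]
wrist_force: [0.5, -0.6, -0.2]
opening: 0.0402
grasp_force: 0.0
time: 3.3
ee_pos: [0.565, 0.095, 0.1823]
tcp_rot: [180.0, 0.0, -101.7]
wrist_force: [0.5, -0.4, -0.7]
opening: 0.0402
grasp_force: 0.0
[  9.5   7.8  10.9  93.1   0.  -68.8]
handle [272. 217.] 0.94 [0.5663 0.097  0.114 ]
hub [268. 151.] 0.89 [0.5602 0.0495 0.08  ]
```

View pics/w1.png

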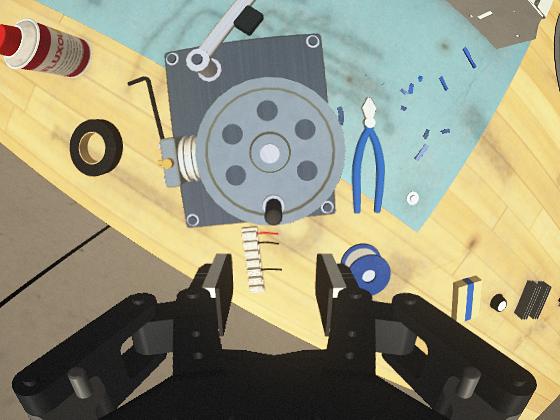

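The handle at (272,217) lies midway between the fingers and the radius checks out (47.5 mm). I descend to straddle it and then narrow the gap.

```bash
python3 -m inch '[[0.1,0.2,-2,0],[0.1,0.2,-4,0],[0.1,0.2,-6,0],[0.1,0.2,-7.5,0],[0.1,0.2,-8.2,0],[0.1,0.2,-8.2,0],[0.1,0.2,-8.2,0],[0.1,0.2,-8.2,0]]' 2.6 20
python3 - <<'E'
from h import *
c=wrist(); save(c,"w2.png")
E
```

```text
time: 4.45
ee_pos: [0.5663, 0.0971, 0.101]
tcp_rot: [-179.9, 0.0, -102.0]
wrist_force: [-0.3, 0.0, -1.0]
opening: 0.0259
grasp_force: 0.0
```

View pics/w2.png

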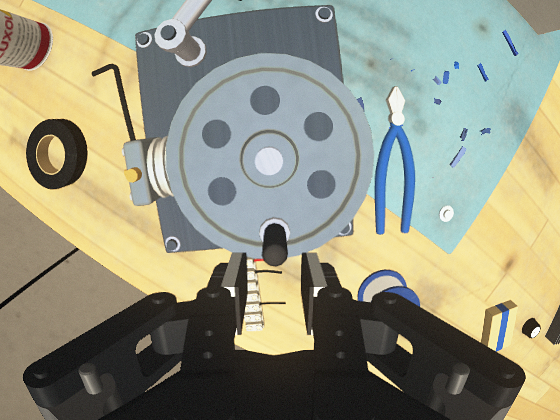

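Run:
```python
# table of positions: gripper centre vs handle angle, trailing pad touching (offset 6 mm ahead of handle along tangent), relative to start centre
import numpy as np
hub=np.array([.559,.050]);r=.0475;off=.006
c0=np.array([.566,.097])
for a in range(80,-51,-5):
    A=np.radians(a);u=np.array([np.cos(A),np.sin(A)]);t=np.array([np.sin(A),-np.cos(A)])
    print(a,((hub+r*u+off*t)*100).round(2), "turn",round(a-78.3,1))
```

```text
80 [57.32  9.57] turn 1.7
75 [57.71  9.43] turn -3.3
70 [58.09  9.26] turn -8.3
65 [58.45  9.05] turn -13.3
60 [58.79  8.81] turn -18.3
55 [59.12  8.55] turn -23.3
50 [59.41  8.25] turn -28.3
45 [59.68  7.93] turn -33.3
40 [59.92  7.59] turn -38.3
35 [60.14  7.23] turn -43.3
30 [60.31  6.86] turn -48.3
25 [60.46  6.46] turn -53.3
20 [60.57  6.06] turn -58.3
15 [60.64  5.65] turn -63.3
10 [60.68  5.23] turn -68.3
5 [60.68  4.82] turn -73.3
0 [60.65  4.4 ] turn -78.3
-5 [60.58  3.99] turn -83.3
-10 [60.47  3.58] turn -88.3
-15 [60.33  3.19] turn -93.3
-20 [60.16  2.81] turn -98.3
-25 [59.95  2.45] turn -103.3
-30 [59.71  2.11] turn -108.3
-35 [59.45  1.78] turn -113.3
-40 [59.15  1.49] turn -118.3
-45 [58.83  1.22] turn -123.3
-50 [58.49  0.98] turn -128.3
```

The handle top, about (275,258), appears near the upper edge of the pads. I'll check where the TCP projects in this view.

Run:
```python
from h import *
c=wrist();f=210/np.tan(np.radians(c["fovy"])/2)
M=np.linalg.inv(np.array(c["mount"]))
for p in [(0,0,-.013),(0,0,.008),(.011,.013,.008),(-.011,.013,.008),(.011,.013,-.013),(-.011,.013,-.013)]:
    X=M@np.array([*p,1]);a=np.arctan2(np.hypot(X[0],X[1]),X[2]);u=X[:2]/np.hypot(X[0],X[1])*a*f
    print(p,(u+[c["cx"],c["cy"]]).round(0),X.round(3))
for r in bot.landmark_of("handle",c)[:1]: print(r,watz(c,r["point"],.114).round(4))
for r in bot.landmark_of("hub",c)[:1]: print(r,watz(c,r["point"],.08).round(4))
```

```text
(0, 0, -0.013) [273. 255.] [-0.     0.022  0.171  1.   ]
(0, 0, 0.008) [273. 241.] [-0.     0.016  0.192  1.   ]
(0.011, 0.013, 0.008) [295. 224.] [0.013 0.005 0.189 1.   ]
(-0.011, 0.013, 0.008) [295. 258.] [0.013 0.027 0.194 1.   ]
(0.011, 0.013, -0.013) [298. 235.] [0.013 0.011 0.168 1.   ]
(-0.011, 0.013, -0.013) [297. 274.] [0.013 0.032 0.174 1.   ]
{'point': [271.1, 257.4], 'score': 0.75} [0.5676 0.0981 0.114 ]
{'point': [270.9, 158.4], 'score': 0.88} [0.5577 0.0503 0.08  ]
```

Run:
```python
import cv2
i=cv2.imread("pics/w2.png")[190:370,170:380]
cv2.imwrite("pics/w2c.png",cv2.resize(i,None,fx=3,fy=3,interpolation=2))
```

```text
(no output)
```

View pics/w2c.png

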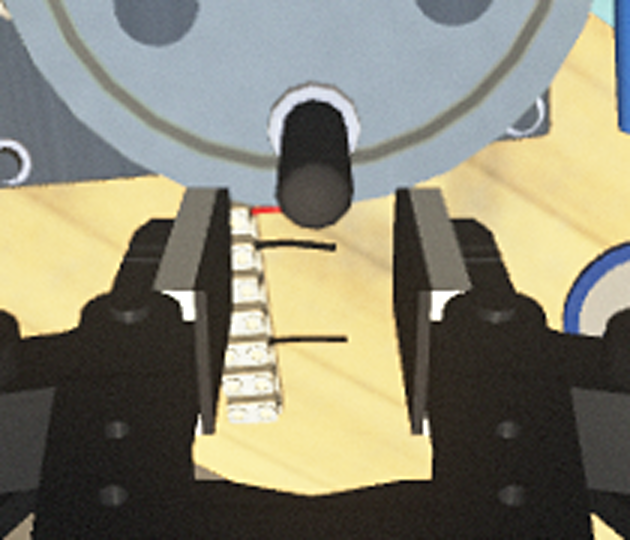

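The pads look shorter than they should against the handle. I'll check the height from the side camera.

Run:
```python
from h import *
c=bot.camera("side");s=bot.camera("scene")
def proj(c,X):
    f=210/np.tan(np.radians(c["fovy"])/2);p=np.array(c["R"])@X+np.array(c["t"]);return (p[:2]/p[2]*f+[c["cx"],c["cy"]])
o=bot.get_obs()["ee_pos"];ims=[]
for k in (c,s):
    u=proj(k,o);v=proj(k,np.array([o[0],o[1],.114]));print(u,v)
    x,y=u.astype(int);w=k["img"][y-45:y+30,x-45:x+45][:,:,::-1]
    w=cv2.resize(w,None,fx=4.4,fy=4.4,interpolation=2);cv2.circle(w,(int((u[0]-x+45)*4.4),int((u[1]-y+45)*4.4)),3,(0,0,255),-1);ims.append(w)
cv2.imwrite("pics/s2.png",np.hstack(ims))
print(np.array(bot.camera("wrist")["mount"]).round(3))
```

```text
[262.59442864 225.42647612] [262.42982847 218.98455016]
[270.59612479 192.17627625] [270.66766523 185.55977765]
[[ 0.    -0.964 -0.266  0.066]
 [ 1.     0.    -0.     0.   ]
 [ 0.    -0.266  0.964 -0.172]
 [ 0.     0.     0.     1.   ]]
```

View pics/s2.png

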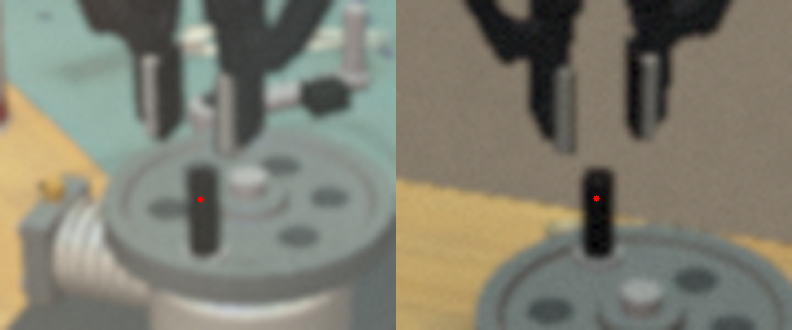

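Run:
```python
from h import *
c=bot.camera("side");s=bot.camera("scene")
print(tri([c,s],[(252.9,211.4),(280.5,178.4)]),tri([c,s],[(268.8,214.5),(263.4,181.1)]),bot.get_obs()["ee_pos"])
print(tri([c,s],[(262.9,217.9),(270.6,185.7)]))
```

```text
[0.58432095 0.09413502 0.12534492] [0.5529454  0.09890541 0.12593642] [0.56599114 0.09699969 0.10029871]
[0.56528118 0.09530607 0.11514328]
```

Triangulation puts the fingertips at z≈0.125, above the handle top, with their centre right over it. I'll descend in small steps and check.

```bash
python3 -m inch '[[0,0,-0.2,0],[0,0,-0.4,0],[0,0,-0.6,0],[0,0,-0.8,0],[0,0,-1,0],[0,0,-1.2,0],[0,0,-1.2,0],[0,0,-1.2,0]]'
python3 - <<'E'
from h import *
c=bot.camera("side");s=bot.camera("scene");w=wrist()
a=cv2.resize(c["img"][180:255,217:307],None,fx=4.4,fy=4.4,interpolation=2);b=cv2.resize(w["img"][190:370,170:380],(395,330),interpolation=2)
cv2.imwrite("pics/s3.png",np.hstack([a,b])[:,:,::-1])
E
```

```text
time: 5.9
ee_pos: [0.566, 0.097, 0.0883]
tcp_rot: [-180.0, 0.0, -102.0]
wrist_force: [-0.1, -0.2, 0.2]
opening: 0.0258
grasp_force: 0.0
```

View pics/s3.png

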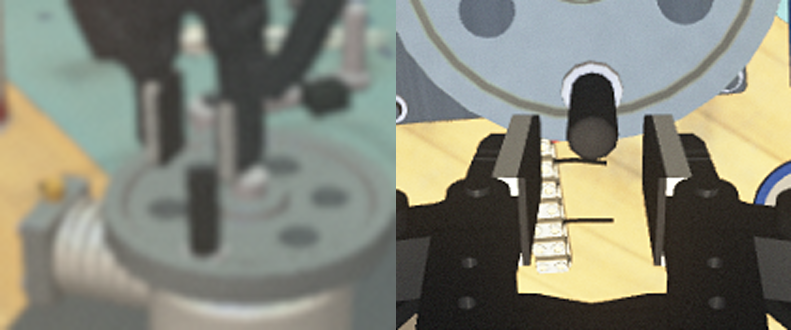

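Tips are now level with the handle top, so the 12 mm move is confirmed. I go down 2 cm more, which puts the tips at about 0.093.

```bash
python3 -m inch '[[0,0,-0.3,0],[0,0,-0.6,0],[0,0,-0.9,0],[0,0,-1.2,0],[0,0,-1.5,0],[0,0,-1.8,0],[0,0,-2,0],[0,0,-2,0]]'
python3 -m inch '[[0.1,-0.02,0,0],[0.2,-0.04,0,0],[0.3,-0.06,0,0],[0.4,-0.08,0,0],[0.5,-0.1,0,0],[0.6,-0.14,0,0],[0.7,-0.17,0,0],[0.8,-0.2,0,0]]'
```

```text
time: 7.05
ee_pos: [0.5659, 0.097, 0.0681]
tcp_rot: [180.0, -0.0, -102.0]
wrist_force: [0.5, 0.8, 0.7]
opening: 0.0261
grasp_force: 0.0
time: 8.05
ee_pos: [0.5735, 0.0955, 0.0682]
tcp_rot: [179.9, 0.0, -102.0]
wrist_force: [-4.0, 4.3, 2.0]
opening: 0.0263
grasp_force: 2.5
```

Contact is made at about 4.8 N. Now I follow the circle.

```bash
python3 -m inch '[[0.14,-0.03,0,-1.5],[0.28,-0.08,0,-3],[0.42,-0.14,0,-5],[0.55,-0.2,0,-6.5],[0.68,-0.26,0,-8],[0.8,-0.32,0,-10],[0.93,-0.38,0,-11.5],[1.05,-0.45,0,-13]]'
python3 -m inch '[[0.09,-0.06,0,-1.25],[0.17,-0.12,0,-2.5],[0.26,-0.18,0,-3.75],[0.34,-0.24,0,-5],[0.42,-0.3,0,-6.25],[0.51,-0.36,0,-7.5],[0.59,-0.43,0,-8.75],[0.67,-0.5,0,-10]]'
```

```text
time: 9.05
ee_pos: [0.5843, 0.091, 0.0683]
tcp_rot: [180.0, 0.0, -115.0]
wrist_force: [-3.4, 3.8, 1.6]
opening: 0.0262
grasp_force: 2.3
time: 10.05
ee_pos: [0.5912, 0.086, 0.0682]
tcp_rot: [180.0, 0.0, -125.0]
wrist_force: [-2.7, 4.5, 0.1]
opening: 0.0258
grasp_force: 2.3
```

```bash
python3 -m inch '[[0.07,-0.07,0,-1.25],[0.15,-0.15,0,-2.5],[0.22,-0.23,0,-3.75],[0.29,-0.3,0,-5],[0.36,-0.38,0,-6.25],[0.43,-0.46,0,-7.5],[0.5,-0.54,0,-8.75],[0.56,-0.62,0,-10]]'
python3 -m inch '[[0.06,-0.08,0,-1.25],[0.12,-0.17,0,-2.5],[0.18,-0.26,0,-3.75],[0.24,-0.34,0,-5],[0.3,-0.43,0,-6.25],[0.35,-0.52,0,-7.5],[0.41,-0.61,0,-8.75],[0.46,-0.7,0,-10]]'
```

```text
time: 11.05
ee_pos: [0.597, 0.0799, 0.0683]
tcp_rot: [180.0, 0.1, -135.0]
wrist_force: [-1.6, 5.1, 0.4]
opening: 0.0258
grasp_force: 2.3
time: 12.05
ee_pos: [0.6017, 0.0728, 0.0683]
tcp_rot: [180.0, 0.1, -145.0]
wrist_force: [-0.4, 4.5, -0.6]
opening: 0.0257
grasp_force: 2.3
```

```bash
python3 -m inch '[[0.05,-0.09,0,-1.25],[0.09,-0.19,0,-2.5],[0.14,-0.28,0,-3.75],[0.18,-0.37,0,-5],[0.22,-0.47,0,-6.25],[0.25,-0.57,0,-7.5],[0.29,-0.67,0,-8.75],[0.32,-0.77,0,-10]]'
```

```text
time: 13.05
ee_pos: [0.6051, 0.0651, 0.0683]
tcp_rot: [180.0, 0.1, -155.0]
wrist_force: [0.3, 7.0, -0.7]
opening: 0.0261
grasp_force: 2.3
```

```bash
python3 -m inch '[[0.02,-0.1,0,-1.25],[0.05,-0.2,0,-2.5],[0.08,-0.3,0,-3.75],[0.11,-0.4,0,-5],[0.13,-0.5,0,-6.25],[0.15,-0.6,0,-7.5],[0.17,-0.7,0,-8.75],[0.18,-0.81,0,-10]]'
```

```text
time: 14.05
ee_pos: [0.6068, 0.0576, 0.0683]
tcp_rot: [179.9, 0.1, -165.0]
wrist_force: [0.0, 8.2, -0.5]
opening: 0.0259
grasp_force: 4.1
```

```bash
python3 -m inch '[[0.01,-0.1,0,-1.25],[0.02,-0.21,0,-2.5],[0.03,-0.32,0,-3.75],[0.04,-0.42,0,-5],[0.04,-0.52,0,-6.25],[0.04,-0.62,0,-7.5],[0.04,-0.72,0,-8.75],[0.04,-0.83,0,-10]]'
```

```text
time: 15.05
ee_pos: [0.6074, 0.0496, 0.0683]
tcp_rot: [179.9, 0.1, -175.0]
wrist_force: [0.7, 8.6, -0.9]
opening: 0.0258
grasp_force: 4.6
```

```bash
python3 -m inch '[[0,-0.05,0,-0.6],[0,-0.1,0,-1.2],[-0.01,-0.15,0,-1.9],[-0.01,-0.21,0,-2.5],[-0.02,-0.26,0,-3.1],[-0.02,-0.31,0,-3.7],[-0.03,-0.36,0,-4.3],[-0.03,-0.42,0,-5]]'
```

```text
time: 16.05
ee_pos: [0.6072, 0.0455, 0.0683]
tcp_rot: [179.9, 0.1, -180.0]
wrist_force: [1.8, 9.2, -0.3]
opening: 0.0264
grasp_force: 4.8
```

```bash
python3 -m inch '[[0,-0.05,0,-0.6],[-0.01,-0.1,0,-1.2],[-0.02,-0.15,0,-1.9],[-0.03,-0.2,0,-2.5],[-0.04,-0.25,0,-3.1],[-0.05,-0.31,0,-3.7],[-0.06,-0.36,0,-4.3],[-0.07,-0.41,0,-5]]'
```

```text
time: 17.05
ee_pos: [0.6066, 0.0413, 0.0683]
tcp_rot: [179.9, 0.1, 175.0]
wrist_force: [2.0, 9.5, -0.9]
opening: 0.026
grasp_force: 4.6
```

```bash
python3 -m inch '[[-0.01,-0.05,0,-0.6],[-0.02,-0.1,0,-1.2],[-0.04,-0.15,0,-1.9],[-0.05,-0.2,0,-2.5],[-0.06,-0.25,0,-3.1],[-0.08,-0.31,0,-3.7],[-0.1,-0.36,0,-4.3],[-0.11,-0.41,0,-5]]'
```

```text
time: 18.05
ee_pos: [0.6058, 0.037, 0.0683]
tcp_rot: [179.9, 0.1, 170.0]
wrist_force: [2.7, 8.3, -0.7]
opening: 0.0261
grasp_force: 4.4
```

```bash
python3 -m inch '[[-0.02,-0.05,0,-0.6],[-0.03,-0.1,0,-1.2],[-0.05,-0.15,0,-1.9],[-0.06,-0.2,0,-2.5],[-0.08,-0.24,0,-3.1],[-0.1,-0.29,0,-3.7],[-0.12,-0.34,0,-4.3],[-0.14,-0.39,0,-5]]'
```

```text
time: 19.05
ee_pos: [0.6044, 0.0329, 0.0684]
tcp_rot: [179.9, 0.1, 165.0]
wrist_force: [2.4, 6.9, -1.2]
opening: 0.0265
grasp_force: 4.0
```

```bash
python3 -m inch '[[-0.02,-0.05,0,-0.6],[-0.04,-0.1,0,-1.2],[-0.06,-0.14,0,-1.9],[-0.08,-0.19,0,-2.5],[-0.1,-0.24,0,-3.1],[-0.12,-0.29,0,-3.7],[-0.15,-0.34,0,-4.3],[-0.17,-0.38,0,-5]]'
```

```text
time: 20.05
ee_pos: [0.6028, 0.0287, 0.0683]
tcp_rot: [179.9, 0.1, 160.0]
wrist_force: [4.5, 6.0, -1.7]
opening: 0.026
grasp_force: 3.3
```

```bash
python3 -m inch '[[-0.03,-0.05,0,-0.6],[-0.05,-0.09,0,-1.2],[-0.08,-0.14,0,-1.9],[-0.1,-0.18,0,-2.5],[-0.13,-0.23,0,-3.1],[-0.15,-0.27,0,-3.7],[-0.18,-0.32,0,-4.3],[-0.21,-0.36,0,-5]]'
```

```text
time: 21.05
ee_pos: [0.6007, 0.0248, 0.0683]
tcp_rot: [179.9, 0.1, 155.0]
wrist_force: [4.6, 4.2, -1.8]
opening: 0.0261
grasp_force: 2.6
```

```bash
python3 -m inch '[[-0.03,-0.04,0,-0.6],[-0.06,-0.08,0,-1.2],[-0.09,-0.13,0,-1.9],[-0.12,-0.17,0,-2.5],[-0.15,-0.21,0,-3.1],[-0.18,-0.25,0,-3.7],[-0.21,-0.3,0,-4.3],[-0.24,-0.34,0,-5]]'
```

```text
time: 22.05
ee_pos: [0.5976, 0.021, 0.0685]
tcp_rot: [180.0, 0.1, 149.9]
wrist_force: [4.0, 2.3, -0.6]
opening: 0.0259
grasp_force: 1.9
```

```bash
python3 -m inch '[[-0.03,-0.04,0,-0.6],[-0.06,-0.08,0,-1.2],[-0.1,-0.12,0,-1.9],[-0.13,-0.16,0,-2.5],[-0.16,-0.2,0,-3.1],[-0.19,-0.24,0,-3.7],[-0.23,-0.29,0,-4.3],[-0.26,-0.33,0,-5]]'
```

```text
time: 23.05
ee_pos: [0.5942, 0.0178, 0.0682]
tcp_rot: [-180.0, -0.0, 145.0]
wrist_force: [2.4, 0.9, 0.8]
opening: 0.026
grasp_force: 0.9
```

Resistance peaked at about 9.6 N and has now fallen to about 2 N, roughly 0.16 rad past TDC. I centre the fingers, hold, and lift clear.

```bash
python3 -m inch '[[0.1,0.14,0,0],[0.2,0.28,0,0],[0.32,0.46,0,0],[0.32,0.46,0,0],[0.32,0.46,0,0],[0.32,0.46,0,0],[0.32,0.46,0,0],[0.32,0.46,0,0]]'
```

```text
time: 24.05
ee_pos: [0.5977, 0.0224, 0.0683]
tcp_rot: [-180.0, -0.0, 145.0]
wrist_force: [0.6, -0.7, 0.6]
opening: 0.0262
grasp_force: 0.0
```

```bash
python3 -m inch '[[0,0,0.5,0],[0,0,1.2,0],[0,0,2,0],[0,0,3,0],[0,0,4.5,0],[0,0,6,0],[0,0,7,0],[0,0,8,0]]'
python3 - <<'E'
from h import *
c=wrist(); save(c,"w4.png"); print(bot.get_obs()["ee_pos"])
for th,z in [("handle",.114),("hub",.08),("brake_peg",.104)]:
    for r in bot.landmark_of(th,c)[:1]: print(th,np.round(r["point"]),round(r["score"],2),watz(c,r["point"],z).round(4))
E
```

```text
time: 25.05
ee_pos: [0.5977, 0.0224, 0.149]
tcp_rot: [180.0, 0.0, 145.0]
wrist_force: [0.2, 1.0, 0.3]
opening: 0.0261
grasp_force: 0.0
[0.59812058 0.02242231 0.15029864]
handle [270. 228.] 0.66 [0.5953 0.0216 0.114 ]
hub [272. 156.] 0.78 [0.5595 0.0489 0.08  ]
brake_peg [112. 259.] 0.75 [ 0.5482 -0.0993  0.104 ]
```

View pics/w4.png

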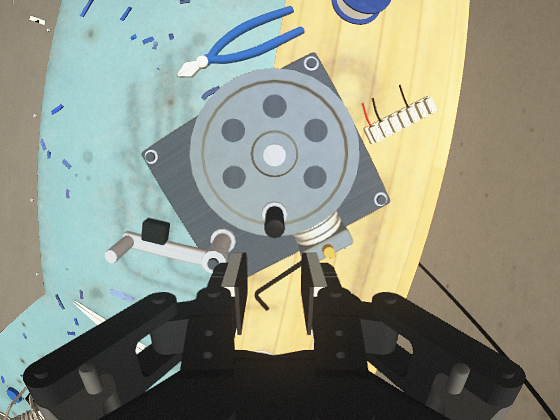

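Handle rests at about -37°, matching the last push, so the wheel stayed. The peg is at (112,259) in the image, about (0.547,-0.101). Next come the waypoints for pushing the peg with closed fingers.

Run:
```python
import numpy as np
y=np.radians(-8.4);R=np.array([[np.cos(y),-np.sin(y)],[np.sin(y),np.cos(y)]])
pv=np.array([.5585,.0495])+R@[.055,-.09];print(pv)
prev=None
for th,ex in [(228.9,.014),(228.9,0)]+[(228.9-57.3*k/8,0) for k in range(1,10)]:
    a=np.radians(th);u=np.array([np.cos(a),np.sin(a)]);t=np.array([np.sin(a),-np.cos(a)])
    p=(pv+.08*u-(.017+ex)*t)*100;print(round(th,1),((pv+.08*u)*100).round(2),p.round(2),"d",None if prev is None else (p-prev).round(2),"yaw",round(th-90,1));prev=p
```

```text
[ 0.59976251 -0.04756908]
228.9 [ 54.72 -10.79] [ 57.05 -12.82] d None yaw 138.9
228.9 [ 54.72 -10.79] [ 56.  -11.9] d [-1.05  0.92] yaw 138.9
221.7 [ 54.01 -10.08] [ 55.14 -11.35] d [-0.86  0.55] yaw 131.7
214.6 [53.39 -9.3 ] [ 54.35 -10.7 ] d [-0.78  0.65] yaw 124.6
207.4 [52.87 -8.44] [53.66 -9.95] d [-0.7   0.75] yaw 117.4
200.2 [52.47 -7.53] [53.06 -9.12] d [-0.6   0.83] yaw 110.2
193.1 [52.18 -6.57] [52.57 -8.22] d [-0.49  0.9 ] yaw 103.1
185.9 [52.02 -5.58] [52.19 -7.27] d [-0.37  0.95] yaw 95.9
178.8 [51.98 -4.58] [51.94 -6.28] d [-0.25  0.99] yaw 88.8
171.6 [52.06 -3.59] [51.81 -5.27] d [-0.13  1.01] yaw 81.6
164.4 [52.27 -2.61] [51.81 -4.25] d [-0.    1.02] yaw 74.4
```

```bash
python3 -m inch '[[-0.3,-2,0,0],[-0.7,-4.5,0,-1],[-1.2,-7.5,0,-2],[-1.7,-10.5,0,-3],[-2,-13,0,-4],[-2.2,-14.5,0,-5],[-2.2,-15,0,-6],[-2.2,-15,0,-6]]' 0 20
```

```text
time: 26.25
ee_pos: [0.5757, -0.1275, 0.1481]
tcp_rot: [-180.0, -0.0, 139.0]
wrist_force: [0.2, 0.6, 0.2]
opening: -0.0001
grasp_force: 0.0
```

```bash
python3 -m inch '[[-0.2,0,-1,0],[-0.3,0,-2,0],[-0.3,0,-3,0],[-0.3,0,-4,0],[-0.3,0,-5,0],[-0.3,0,-6,0],[-0.3,0,-6,0],[-0.3,0,-6,0]]'
python3 - <<'E'
from h import *
o=bot.get_obs()["ee_pos"]
def proj(c,X):
    f=210/np.tan(np.radians(c["fovy"])/2);p=np.array(c["R"])@X+np.array(c["t"]);return (p[:2]/p[2]*f+[c["cx"],c["cy"]])
ims=[]
for n in("side","scene"):
    k=bot.camera(n);x,y=proj(k,np.array([*o[:2],.1])).astype(int);print(n,x,y)
    w=cv2.resize(k["img"][y-35:y+35,x-40:x+40],None,fx=5,fy=5,interpolation=2)
    for z in (.07,.08,.09,.1,.11,.12):
        u=(proj(k,np.array([*o[:2],z]))-[x-40,y-35])*5; w=cv2.circle(w.copy(),(int(u[0]),int(u[1])),2,(255,0,0) if z!=.1 else (255,255,0),-1)
    ims.append(w)
cv2.imwrite("pics/s5.png",np.hstack(ims)[:,:,::-1])
w=wrist()
for r in bot.landmark_of("brake_peg",w)[:1]: print(r,watz(w,r["point"],.104).round(4))
E
```

```text
time: 27.25
ee_pos: [0.5728, -0.1277, 0.0886]
tcp_rot: [180.0, 0.0, 139.0]
wrist_force: [-0.2, 0.2, -0.3]
opening: -0.0002
grasp_force: 0.0
side 288 175
scene 349 263
{'point': [281.4, 187.0], 'score': 0.72} [ 0.5467 -0.0991  0.104 ]
```

View pics/s5.png

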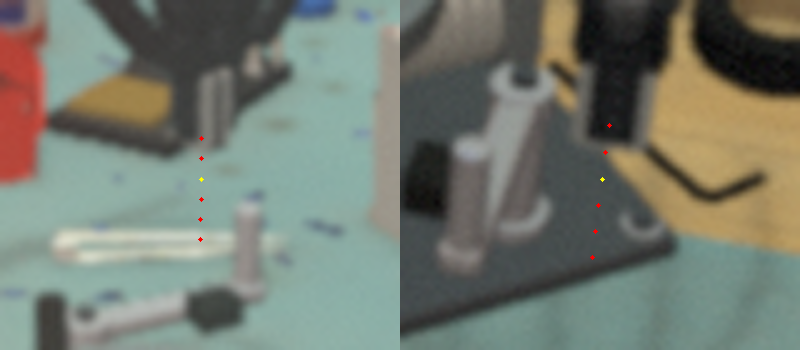

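Closed tips sit at z≈0.113, i.e. 25 mm above the TCP, consistent with before. I lower 2.8 cm (tips about 0.085) beside the peg and start pushing along the arc.

```bash
python3 -m inch '[[0,0,-0.6,0],[0,0,-1.2,0],[0,0,-1.8,0],[0,0,-2.4,0],[0,0,-2.8,0],[0,0,-2.8,0],[0,0,-2.8,0],[0,0,-2.8,0]]'
python3 -m inch '[[-0.2,0.15,0,0],[-0.4,0.3,0,0],[-0.6,0.45,0,0],[-0.8,0.6,0,0],[-1,0.75,0,0],[-1.3,0.87,0,0],[-1.7,1.15,0,-3],[-2.15,1.42,0,-7]]'
```

```text
time: 28.45
ee_pos: [0.5729, -0.1276, 0.0606]
tcp_rot: [180.0, 0.0, 139.0]
wrist_force: [0.2, -0.4, 0.2]
opening: 0.0
grasp_force: 0.0
time: 29.45
ee_pos: [0.5512, -0.1134, 0.0603]
tcp_rot: [180.0, 0.0, 131.9]
wrist_force: [1.2, -0.7, -0.1]
opening: 0.0001
grasp_force: 0.8
```

Contact is light (about 1.5 N). I continue along the arc.

```bash
python3 -m inch '[[-0.4,0.32,0,-3.5],[-0.78,0.65,0,-7],[-1.13,1.02,0,-10.5],[-1.48,1.4,0,-14],[-1.78,1.81,0,-18],[-2.08,2.23,0,-21.5],[-2.33,2.68,0,-25],[-2.57,3.13,0,-28.5]]'
```

```text
time: 30.45
ee_pos: [0.5256, -0.0822, 0.0605]
tcp_rot: [180.0, 0.0, 103.4]
wrist_force: [1.5, -1.3, 0.3]
opening: 0.0001
grasp_force: 0.8
```

```bash
python3 -m inch '[[-0.19,0.47,0,-3.5],[-0.37,0.95,0,-7],[-0.5,1.44,0,-10.5],[-0.62,1.94,0,-14],[-0.66,2.2,0,-16],[-0.69,2.45,0,-18],[-0.71,2.6,0,-19],[-0.72,2.7,0,-20]]'
```

```text
time: 31.45
ee_pos: [0.5182, -0.0551, 0.0603]
tcp_rot: [-180.0, 0.0, 83.5]
wrist_force: [-1.4, -1.9, 0.8]
opening: 0.0001
grasp_force: 0.8
```

Now slowly to the stop, watching for the force to rise.

```bash
python3 -m inch '[[0,0.04,0,0],[-0.01,0.08,0,0],[-0.01,0.12,0,-1],[-0.02,0.16,0,-1],[-0.02,0.2,0,-2],[-0.02,0.24,0,-2],[-0.02,0.27,0,-2],[-0.02,0.3,0,-2]]'
```

```text
time: 32.45
ee_pos: [0.518, -0.0531, 0.0603]
tcp_rot: [180.0, 0.1, 81.5]
wrist_force: [-2.0, -7.7, 0.0]
opening: -0.0001
grasp_force: 4.2
```

```bash
python3 -m inch '[[0,0.03,0,0],[0,0.06,0,0],[0,0.1,0,0],[0,0.13,0,0],[0,0.16,0,0],[0,0.19,0,0],[0,0.22,0,0],[0,0.25,0,0]]'
```

```text
time: 33.45
ee_pos: [0.5179, -0.0528, 0.0603]
tcp_rot: [180.0, 0.4, 81.4]
wrist_force: [-2.5, -20.8, 0.6]
opening: 0.0001
grasp_force: 10.1
```

The force rises steeply to 21 N with no motion, at the predicted closed position, so this is the stop. I back off, lift and check.

```bash
python3 -m inch '[[0,-0.3,0,0],[0,-0.8,0,0],[0,-1.5,0,0],[0,-1.5,1.5,0],[0,-1.5,4,0],[0,-1.5,7,0],[0,-1.5,10,0],[0,-1.5,12,0]]'
python3 - <<'E'
from h import *
c=wrist()
for th,z in [("handle",.114),("hub",.08),("brake_peg",.104)]:
    for r in bot.landmark_of(th,c)[:1]: print(th,np.round(r["point"]),round(r["score"],2),watz(c,r["point"],z).round(4))
print(bot.get_obs()["ee_pos"])
E
```

```text
time: 34.45
ee_pos: [0.5185, -0.0644, 0.183]
tcp_rot: [179.9, -0.0, 81.5]
wrist_force: [0.4, -0.0, -0.6]
opening: -0.0001
grasp_force: 0.0
handle [360.  88.] 0.92 [0.597 0.024 0.114]
hub [301.  65.] 0.9 [0.5591 0.0522 0.08  ]
brake_peg [278. 180.] 0.67 [ 0.5257 -0.0387  0.104 ]
[ 0.51829605 -0.06450288  0.18052121]
```

```bash
python3 -c "
from workcell import bot
print(bot.job_done())"
```

```text
the job is handed in; nothing more can be done
None
```

I handed the job in with the flywheel about 0.16 rad past top dead centre by feel (resistance fell from a 9.6 N peak to about 2 N), still there when last checked, and the brake arm pushed in to its stop; the hand-in gave no verdict.

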